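# Tare the tray scale in the rearing room

### The job

Two identical bench scales stand side by side; one has an empty cream tray on its pan, the other a brass weight. Tare the scale that carries the tray: turn the black knob on its dial until the pointer points at the middle of the broad zero mark, then let go. Leave the tray on its pan and do not turn the other scale's knob.

Things in the scene. Friction and masses are not known exactly. Their poses are not given: they have to be found in the camera images.
- tare (a joint): tare knob of the scale with the tray: angle of its pointer from the middle of the zero mark, rad, positive anticlockwise seen from above. Starts at 0.5 to 1.45, so turn it clockwise. Stops at -1.8 and 1.8; light friction (0.04 N m), stays where left. The white dial (130 mm) lies face up; zero is the one broad black block (12 x 19 mm) among the ticks, on the side of the dial farthest from the pan.
- tare_grip (a point): grip point on that knob's vertical axis, 83 mm above the table. The knob is an upright black bar 50 mm long, 16 thick, top at 93 mm, on a 46 mm round foot (top 61 mm). The point turns with it: x along the bar towards the pointer (flat black strip on the dial, tip 52 mm from the axis), y across the bar, the way to pinch; z up. Nothing else rises above the dial within 70 mm of the axis.
- other_pointer (a point): tip of the pointer of the other scale, which has the brass weight on its pan; 50 mm from its knob's axis, 56 mm above the table. Leave it. Both scales are fixed grey boxes 270 x 170 mm, 50 mm high at the dial, which is at the end nearer the robot; a 140 x 170 mm aluminium pan, top at 76 mm, is at the far end, its centre 150 mm from the knob's axis.
- tray_center (a point): centre (half-way up) of the empty cream tray, open on top, 120 x 160 mm, 45 mm high, loose on the pan of the scale to be tared; its rim is 121 mm above the table, its near wall about 90 mm beyond the knob's axis.

How it is judged:
By the outcome, as a careful person would: the job done as asked, in the order asked, and still so for the second after the job is handed in, with the robot touching nothing.
It also fails if it takes over 32 s, if anything falls off the work surface, if the arm or the gripper's body presses on something with over 40 N, if the wrist force passes 120 N, or if a joint passes its speed limit or range.

### The arm

A 7-joint arm with a two-finger parallel gripper is mounted at the origin on the work surface. World frame = base frame: x ahead of the robot, y to its left, z up, the work surface at z = 0. Lengths are in m, angles in rad, forces in N, time in s.
With the tool pointing down it reaches from about 0.4 to 0.85 m from the base axis. Payload 4.5 kg.
Tool frame: the origin (TCP) lies on the centre line of the jaws, within the pads' length; the fingertips stand 11 mm ahead of it and the grasp point (between the pads) lies 8 mm behind it; z points along the fingers, y is the line along which they close (so a half turn about z gives the same grasp; the last joint's range is limited). The gripper opens to 88 mm and grips with 3 to 60 N. Pads are 18 mm wide; open, the fingers measure 123 mm over their backs; the gripper's body (75 mm by 187 mm) begins 45 mm behind the grasp point.
Start: joints at [1.337, 0.689, -0.195, 1.565, 0.157, 0.902, -0.215], TCP at [0.165, -0.603, 0.25] pointing down, gripper open.
Joint ranges: [-3.01, 3.01], [-0.46, 2.08], [-1.47, 1.51], [0.13, 2.56], [-1, 4.14], [0.04, 2.09], [-2.66, 2.66]. Speed limits (rad/s): [2.57, 2.57, 3.14, 3.14, 3.14, 3.14, 3.14].

### API

Orientations are given as a unit quaternion [x, y, z, w].
In Python, from plant import * gives the robot as it stands. The module is installed in compiled form; this text tells all that it offers.
- The arm moves only by the tool send_rows, never from a script. Its argument "motion" is a list of rows, each an object of numbers: "x", "y", "z": the shift along the tool's x, y, z in cm; "rx", "ry", "rz": the turn, a rotation vector about the tool's x, y, z in rad; "jaw": the finger opening in cm, from 0 to 8.81. In form: [{"x": .., "y": .., "z": .., "rx": .., "ry": .., "rz": .., "jaw": ..}, ...]. A call has exactly 5 rows; each row shifts and turns the commanded pose from where the row before left it, along the tool's axes as they then stand; what a row does not reach is not made up. A row lasts 1/10 s, in which the tool goes at most 50 mm and 8.59 degrees, less where a joint would pass 70% of its speed; a pose out of reach is approached as far as the arm can. A call is refused whole if a number of a shift passes 5 or a number of a turn 0.15, either way. A call with a gripper value outside its range is refused whole. The fingers move at their own pace and stop on an object; "grip_force" is the grip in N (left out, the last holds). Time passes only in rows, so rows that do not move let the fingers close, or fill a call up. It gives the time, the measured TCP pose, the force, the opening and the grip force at its end, in the units of the state.
- get_state(): the state, without advancing time (a new reading comes with each control period).
- snapshot(name): name is "scene" or "top" or "wrist"; returns a dict with "img" (480x640x3 uint8, red, green, blue), "vertical_fov" (degrees; the focal length in pixels is half the picture's height over the tangent of half this angle, whatever the lens; pixels are square), "cx", "cy" (the principal point, pixels), "D" ([k1, k2, p1, p2, k3] as OpenCV has them; the pictures are not rectified), "extrinsics" (4x4, takes a point from camera to world coordinates). Camera axes: x right, y up, looking along -z (the intrinsics and any distortion apply to the point x, -y, -z); pixel columns grow to the right and rows downward; lengths in m; the calibration is good to about 2 mm. A picture is of the moment at which its call begins. There is no depth.
- finish_job(): hands the job in; it is judged then, once.
The state is a dict: "clock": time; "q": joint angles; "qd": joint speeds; "joint_torque": joint torques, N m; "tool_pos": TCP position; "eef_rot": TCP orientation; "contact_force": force on the tool from outside, world axes, zero at the start; "moment": the same for the moment, N m; "opening": opening from 0.0 (shut) to 1.0 (fully open); "finger_force": force on a finger pad.
Only numpy, scipy, OpenCV 4.12 (cv2) and the standard library are available. Lean on these libraries where they do the work, as an engineer would, in place of code of your own. Each camera call takes 0.05 s, during which the arm holds its last target. There are 200 camera calls.

## Working session

There is one attempt and no reset: what is moved stays moved. The work goes in short steps, Python scripts to look and compute and a tool call to move; the robot and the scene stay as the last step left them, time stands still between calls to the robot, and variables do not carry over. Pictures are saved under pics/ and viewed, at most 10 in all, crops included, and the job is handed in when it is done.

Besides the shell and the picture viewer there is one more tool, called after "Request:" by a JSON object that holds its "fn" and its "kwargs", one argument or row to a line. send_rows: Moves the arm, as the interface text tells. Its arguments: {"type":"object","properties":{"motion":{"type":"array"},"grip_force":{"type":"number"}},"required":["motion"]}

```bash
mkdir -p pics; cat > h.py <<'E'
from plant import *
import numpy as np, cv2, pickle
from scipy.spatial.transform import Rotation as R
def take(n,f):
    s=snapshot(n); cv2.imwrite(f'pics/{f}.png',s['img'][:,:,::-1]); pickle.dump(s,open(f'{f}.pkl','wb')); return s
def K(s):
    f=s['img'].shape[0]/2/np.tan(np.radians(s['vertical_fov'])/2)
    return np.array([[f,0,s['cx']],[0,f,s['cy']],[0,0,1.]])
def ray(s,uv):
    p=cv2.undistortPoints(np.array([[uv]],float),K(s),np.array(s['D'],float))[0,0]
    E=np.array(s['extrinsics']); d=E[:3,:3]@[p[0],-p[1],-1]; return E[:3,3],d/np.linalg.norm(d)
def atz(s,uv,z):
    o,d=ray(s,uv); return o+d*(z-o[2])/d[2]
def tri(*obs):
    A=0;b=0
    for s,uv in obs:
        o,d=ray(s,uv);P=np.eye(3)-np.outer(d,d);A=A+P;b=b+P@o
    x=np.linalg.solve(A,b); return x,[float(np.linalg.norm((np.eye(3)-np.outer(ray(s,uv)[1],ray(s,uv)[1]))@(x-ray(s,uv)[0]))) for s,uv in obs]
def proj(s,X):
    E=np.array(s['extrinsics']);c=E[:3,:3].T@(np.array(X)-E[:3,3]);c=np.array([c[0],-c[1],-c[2]])
    return cv2.projectPoints(c.reshape(1,1,3),np.zeros(3),np.zeros(3),K(s),np.array(s['D'],float))[0][0,0]
def ld(f): return pickle.load(open(f+'.pkl','rb'))
E
python3 - <<'E'
from h import *
for n in('scene','top'):
    s=take(n,n); print(n,s['vertical_fov'],s['D'],np.round(s['extrinsics'],3).tolist())
st=get_state(); print({k:np.round(v,3).tolist() for k,v in st.items()})
E
```

```text
scene 56.378916192279455 [-0.06326526  0.          0.          0.          0.        ] [[-0.603, -0.613, 0.51, 0.932], [0.797, -0.45, 0.402, 0.317], [-0.017, 0.649, 0.761, 0.724], [0.0, 0.0, 0.0, 1.0]]
top 43.25527412824025 [0.02088942 0.         0.         0.         0.        ] [[0.022, 0.986, -0.168, 0.336], [-1.0, 0.024, 0.014, 0.008], [0.018, 0.168, 0.986, 1.265], [0.0, 0.0, 0.0, 1.0]]
{'clock': 0.1, 'q': [1.337, 0.69, -0.195, 1.566, 0.157, 0.902, -0.215], 'qd': [-0.001, -0.003, 0.0, -0.001, -0.001, 0.001, 0.001], 'joint_torque': [-0.003, -52.849, -1.271, -15.384, -0.053, 0.002, 0.0], 'tool_pos': [0.165, -0.602, 0.249], 'eef_rot': [0.991, 0.134, -0.0, -0.001], 'contact_force': [0.587, 0.317, -1.337], 'moment': [0.017, -0.019, 0.001], 'finger_force': 0.0, 'opening': 1.0}
```

View pics/top.png

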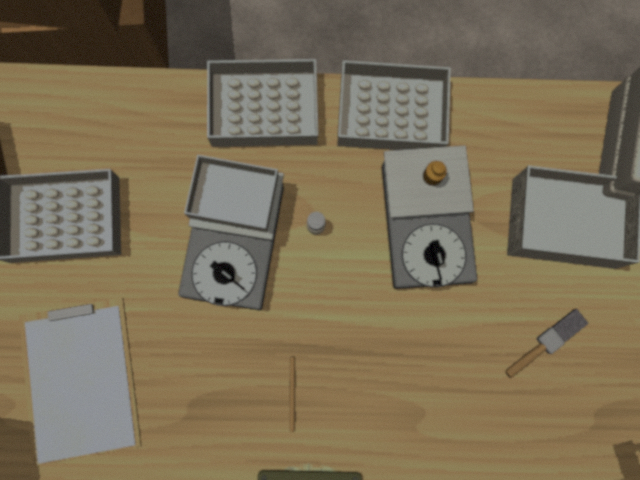

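View pics/scene.png

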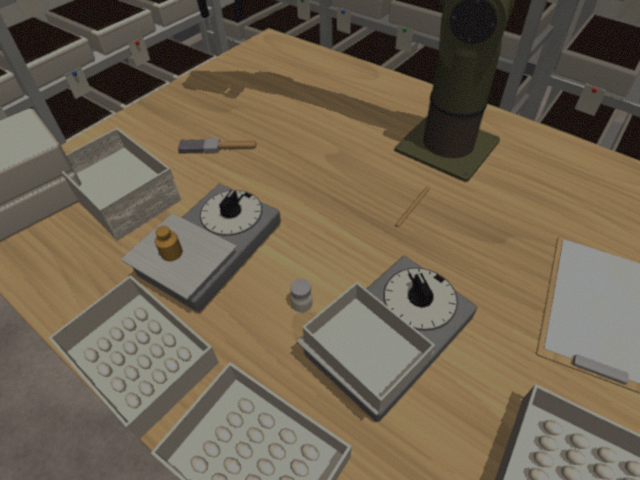

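The tray's scale is the left one in the top view: dial centre about (225,273), pointer tip (244,290), zero block (219,301). In the scene view its knob is at (420,290) and its zero block at (440,278).

```bash
python3 - <<'E'
from h import *
t=ld('top');s=ld('scene')
for n,a,b in(('knobtop',(224,272),(420,281)),('zero',(219,301),(440,278)),('dial',(225,273),(420,296))):
    x,e=tri((t,a),(s,b)); print(n,x.round(3),np.round(e,4))
c=atz(t,(225,273),.052); z=atz(t,(219,301),.052); p=atz(t,(244,290),.055); print(c,z,p)
a=lambda v:np.arctan2(v[1],v[0]); print('zero dir',a(z-c),'ptr',a(p-c),np.linalg.norm(z-c),np.linalg.norm(p-c))
print('scale axis',[atz(t,q,.05) for q in((181,295),(264,308))])
st=get_state(); Rm=R.from_quat(st['eef_rot']); print(Rm.as_matrix().round(3))
o=cv2.resize(t['img'][225:325,165:290],(750,600),interpolation=cv2.INTER_CUBIC)
cv2.imwrite('pics/c1.png',o[:,:,::-1])
E
```

```text
knobtop [0.483 0.175 0.091] [0.0022 0.0022]
zero [0.429 0.19  0.052] [0.0003 0.0003]
dial [0.485 0.18  0.053] [0.0002 0.0002]
[0.48532076 0.1805076  0.052     ] [0.42882165 0.1897193  0.052     ] [0.45165548 0.14059956 0.055     ]
zero dir 2.9799731726287604 ptr -2.271546370336987 0.057245133300247324 0.052297259488681025
scale axis [array([0.43926067, 0.26624966, 0.05      ]), array([0.417034  , 0.09974665, 0.05      ])]
[[ 0.964  0.265 -0.001]
 [ 0.265 -0.964  0.002]
 [-0.    -0.002 -1.   ]]
```

View pics/c1.png

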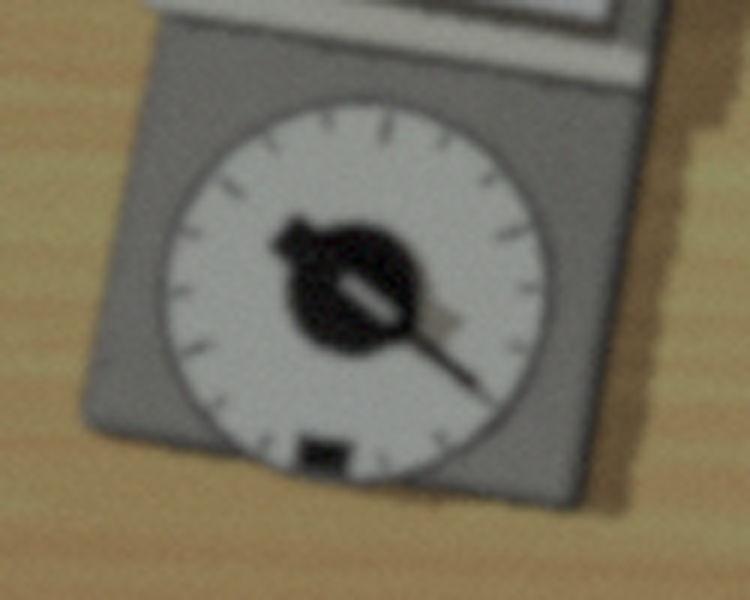

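Request:
{"fn": "send_rows", "kwargs": {
  "motion": [
    {"x": 2, "y": -1.4},
    {"x": 3.4, "y": -2.3},
    {"x": 3.4, "y": -2.3},
    {"x": 3.4, "y": -2.3},
    {"x": 3.4, "y": -2.3}
  ]
}}

```text
schema error: expected keys x, y, z, rx, ry, rz, jaw
```

Request:
{"fn": "send_rows", "kwargs": {
  "motion": [
    {"x": 3.4, "y": -2.3},
    {"x": 3.4, "y": -2.3},
    {"x": 3.4, "y": -2.3},
    {"x": 3.4, "y": -2.3},
    {"x": 3.4, "y": -2.3}
  ]
}}

```text
schema error: expected keys x, y, z, rx, ry, rz, jaw
```

Request:
{"fn": "send_rows", "kwargs": {
  "motion": [
    {"x": 2, "y": -1.4, "z": 0, "rx": 0, "ry": 0, "rz": 0, "jaw": 8.8},
    {"x": 3.4, "y": -2.3, "z": 0, "rx": 0, "ry": 0, "rz": 0, "jaw": 8.8},
    {"x": 3.4, "y": -2.3, "z": 0, "rx": 0, "ry": 0, "rz": 0, "jaw": 8.8},
    {"x": 3.4, "y": -2.3, "z": 0, "rx": 0, "ry": 0, "rz": 0, "jaw": 8.8},
    {"x": 3.4, "y": -2.3, "z": 0, "rx": 0, "ry": 0, "rz": 0, "jaw": 8.8}
  ]
}}

```text
clock: 0.6
tool_pos: [0.2885, -0.4577, 0.2494]
eef_rot: [0.991, 0.133, -0.0, -0.0]
contact_force: [0.5, -0.1, -1.0]
opening: 1.005
finger_force: 0.0
```

Request:
{"fn": "send_rows", "kwargs": {
  "motion": [
    {"x": 3.4, "y": -2.3, "z": 0, "rx": 0, "ry": 0, "rz": 0, "jaw": 8.8},
    {"x": 3.4, "y": -2.3, "z": 0, "rx": 0, "ry": 0, "rz": 0, "jaw": 8.8},
    {"x": 3.4, "y": -2.3, "z": 0, "rx": 0, "ry": 0, "rz": 0, "jaw": 8.8},
    {"x": 3.4, "y": -2.3, "z": 0, "rx": 0, "ry": 0, "rz": 0, "jaw": 8.8},
    {"x": 3.4, "y": -2.3, "z": 0, "rx": 0, "ry": 0, "rz": 0, "jaw": 8.8}
  ]
}}

```text
clock: 1.1
tool_pos: [0.422, -0.3019, 0.2495]
eef_rot: [0.991, 0.133, -0.0, -0.0]
contact_force: [0.6, -0.1, -0.3]
opening: 1.002
finger_force: 0.0
```

Request:
{"fn": "send_rows", "kwargs": {
  "motion": [
    {"x": 1.8, "y": -4.4, "z": 0, "rx": 0, "ry": 0, "rz": 0, "jaw": 8.8},
    {"x": 1.8, "y": -4.4, "z": 0, "rx": 0, "ry": 0, "rz": 0, "jaw": 8.8},
    {"x": 1.8, "y": -4.4, "z": 0, "rx": 0, "ry": 0, "rz": 0, "jaw": 8.8},
    {"x": 1.8, "y": -4.4, "z": 0, "rx": 0, "ry": 0, "rz": 0, "jaw": 8.8},
    {"x": 1.8, "y": -4.4, "z": 0, "rx": 0, "ry": 0, "rz": 0, "jaw": 8.8}
  ]
}}

```text
clock: 1.6
tool_pos: [0.4497, -0.0655, 0.2496]
eef_rot: [0.991, 0.133, -0.0, -0.0]
contact_force: [1.3, 0.3, 0.8]
opening: 0.999
finger_force: 0.0
```

Request:
{"fn": "send_rows", "kwargs": {
  "motion": [
    {"x": 1.8, "y": -4.4, "z": 0, "rx": 0, "ry": 0, "rz": 0, "jaw": 8.8},
    {"x": 1.8, "y": -4.4, "z": 0, "rx": 0, "ry": 0, "rz": 0, "jaw": 8.8},
    {"x": 1.8, "y": -4.4, "z": 0, "rx": 0, "ry": 0, "rz": 0, "jaw": 8.8},
    {"x": 1.8, "y": -4.4, "z": 0, "rx": 0, "ry": 0, "rz": 0, "jaw": 8.8},
    {"x": 1.8, "y": -4.4, "z": 0, "rx": 0, "ry": 0, "rz": 0, "jaw": 8.8}
  ]
}}

```text
clock: 2.1
tool_pos: [0.4782, 0.1705, 0.2495]
eef_rot: [0.991, 0.134, -0.0, 0.0]
contact_force: [1.6, -0.4, 0.4]
opening: 1.0
finger_force: 0.0
```

Request:
{"fn": "send_rows", "kwargs": {
  "motion": [
    {"x": 0, "y": 0, "z": 0, "rx": 0, "ry": 0, "rz": -0.12, "jaw": 8.8},
    {"x": 0, "y": 0, "z": 0, "rx": 0, "ry": 0, "rz": -0.12, "jaw": 8.8},
    {"x": 0, "y": 0, "z": 0, "rx": 0, "ry": 0, "rz": -0.12, "jaw": 8.8},
    {"x": 0, "y": 0, "z": 0, "rx": 0, "ry": 0, "rz": -0.12, "jaw": 8.8},
    {"x": 0, "y": 0, "z": 0, "rx": 0, "ry": 0, "rz": -0.12, "jaw": 8.8}
  ]
}}

```text
clock: 2.6
tool_pos: [0.4782, 0.1685, 0.2494]
eef_rot: [0.906, 0.423, -0.0, 0.0]
contact_force: [0.2, -0.2, 0.0]
opening: 1.0
finger_force: 0.0
```

```bash
python3 - <<'E'
from h import *
s=take('wrist','w1'); st=get_state(); print(st['q'],st['tool_pos'],R.from_quat(st['eef_rot']).as_matrix().round(3)); print(np.round(s['extrinsics'],3),s['vertical_fov'],s['D'])
print(proj(s,[.485,.18,.083]),proj(s,[.429,.19,.052]))
E
```

```text
[-0.24986223  0.54416573 -0.28061871  1.91320851  0.22049978  0.71467119
 -1.35322966] [0.47821189 0.16840633 0.24939521] [[ 0.639  0.769 -0.001]
 [ 0.769 -0.639 -0.   ]
 [-0.001 -0.    -1.   ]]
[[ 0.767  0.617  0.176  0.524]
 [-0.642  0.737  0.21   0.222]
 [ 0.    -0.274  0.962  0.384]
 [ 0.     0.     0.     1.   ]] 70.43003102942754 [-0.00268688  0.          0.          0.          0.        ]
[315.58577935 214.00324891] [266.9089127  235.91881557]
```

View pics/w1.png

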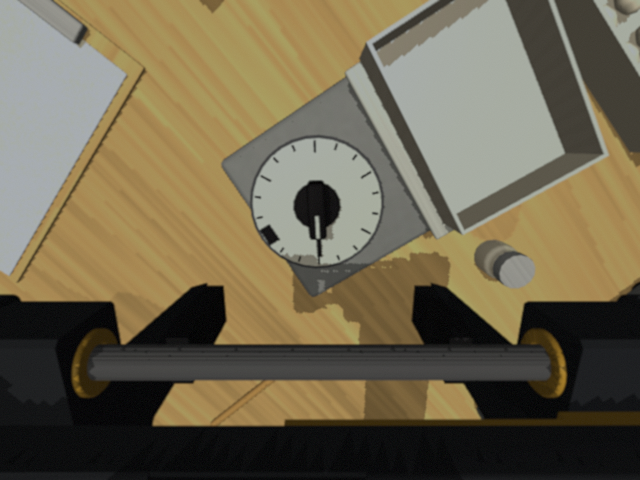

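The wrist view shows the bar nearly upright in the picture, about (317,185–238), so it is already close to the tool's x. The dial is centred at about (317,201), the pointer tip is at about (319,262) and the zero block at (268,235).

```bash
cat > m.py <<'E'
from h import *
def measure(s,c0,rad=.068):
    # rectify the dial plane (z=.051) to a world-aligned map, 0.25mm/px, +-75mm about c0
    E=np.array(s['extrinsics']);n=600;g=(np.arange(n)-300)*.00025
    X,Y=np.meshgrid(c0[0]+g,c0[1]+g,indexing='ij'); P=np.stack([X.ravel(),Y.ravel(),np.full(X.size,.0505)],1)
    c=(P-E[:3,3])@E[:3,:3]; c[:,1:]*=-1
    uv=cv2.projectPoints(c.reshape(-1,1,3),np.zeros(3),np.zeros(3),K(s),np.array(s['D'],float))[0].reshape(n,n,2).astype(np.float32)
    return cv2.remap(cv2.cvtColor(s['img'],cv2.COLOR_RGB2BGR),uv[...,0],uv[...,1],cv2.INTER_LINEAR)
if __name__=='__main__':
    import sys
    s=ld(sys.argv[1]); c0=np.array([.485,.18]); m=measure(s,c0)
    g=cv2.cvtColor(m,cv2.COLOR_BGR2GRAY); hsv=cv2.cvtColor(m,cv2.COLOR_BGR2HSV)
    w=((g>135)&(hsv[...,1]<60)).astype(np.uint8)
    _,L,st,_=cv2.connectedComponentsWithStats(w); k=1+np.argmax(st[1:,4])
    h=cv2.convexHull(max(cv2.findContours((L==k).astype(np.uint8),cv2.RETR_EXTERNAL,cv2.CHAIN_APPROX_NONE)[0],key=len))
    e=cv2.fitEllipse(h); cc=c0+(np.array(e[0])[::-1]-300)*.00025; print('dial',cc,'diam mm',np.array(e[1])*.25)
    # dark blob candidates on the dial, beyond 40 mm radius
    I,J=np.mgrid[:600,:600]; dx=(I-e[0][1])*.25; dy=(J-e[0][0])*.25; r=np.hypot(dx,dy)
    for lo,hi in((42,64),(28,50)):
        b=((g<70)&(r>lo)&(r<hi)).astype(np.uint8); _,L,st,_=cv2.connectedComponentsWithStats(b)
        for q in range(1,len(st)):
            if st[q,4]>150: x,y=dx[L==q].mean(),dy[L==q].mean(); print(lo,'area mm2',st[q,4]/16,'r',np.hypot(x,y).round(1),'ang',np.arctan2(y,x).round(3))
    cv2.imwrite(f'pics/{sys.argv[1]}_map.png',m)
E
python3 m.py w1
python3 - <<'E'
from h import *
w=ld('w1');t=ld('top');s=ld('scene')
# bar top centre: height from wrist + top view
print(tri((w,(317,210)),(t,(223.5,272.5))), atz(w,(317,183),.093),atz(w,(317,239),.093))
E
```

```text
dial [0.48759023 0.18200768] diam mm [125.2795639  126.16702271]
42 area mm2 199.0625 r 57.2 ang 3.01
42 area mm2 39.875 r 47.6 ang -2.215
28 area mm2 98.0625 r 37.3 ang -2.157
28 area mm2 36.5625 r 31.3 ang -2.409
(array([0.4854066 , 0.18060604, 0.06662243]), [0.0012741315688033874, 0.0012741315688034104]) [0.50432232 0.20097161 0.093     ] [0.47281018 0.16344178 0.093     ]
```

View pics/w1_map.png

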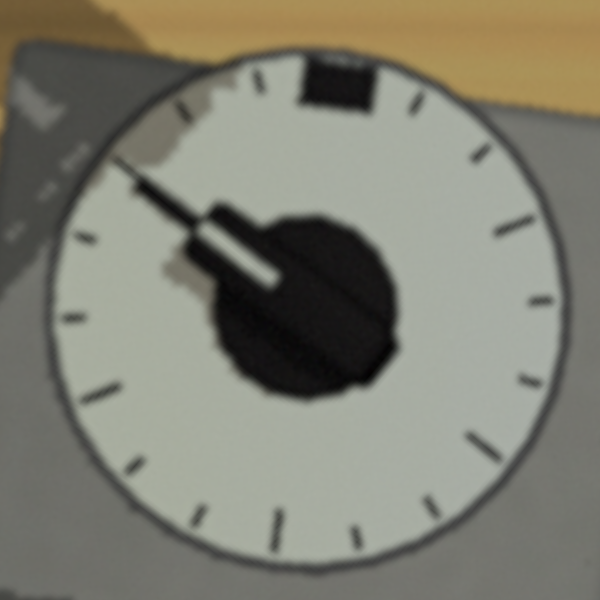

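The map shows zero at 3.01 rad, the pointer at about −2.25 and the axis near (0.4875, 0.182). The bar measures 49 mm, against 50 mm in the text. I'll centre, descend and pinch.

Request:
{"fn": "send_rows", "kwargs": {
  "motion": [
    {"x": 1.6, "y": -0.15, "z": 0, "rx": 0, "ry": 0, "rz": 0, "jaw": 6},
    {"x": 0, "y": 0, "z": 4, "rx": 0, "ry": 0, "rz": 0, "jaw": 6},
    {"x": 0, "y": 0, "z": 4, "rx": 0, "ry": 0, "rz": 0, "jaw": 6},
    {"x": 0, "y": 0, "z": 3, "rx": 0, "ry": 0, "rz": 0, "jaw": 6},
    {"x": 0, "y": 0, "z": 0, "rx": 0, "ry": 0, "rz": 0, "jaw": 6}
  ]
}}

```text
clock: 3.15
tool_pos: [0.4851, 0.1806, 0.1364]
eef_rot: [0.908, 0.42, -0.004, 0.0]
contact_force: [-0.2, 0.5, 0.1]
opening: 0.683
finger_force: 0.0
```

```bash
python3 - <<'E'
from h import *
s=take('wrist','w2'); st=get_state(); print(st['tool_pos'],R.from_quat(st['eef_rot']).as_matrix().round(3)[:,0])
print(proj(s,[.4875,.182,.093]),proj(s,st['tool_pos']))
E
```

```text
[0.48648426 0.18126221 0.13846188] [ 0.647  0.762 -0.004]
[319.43978518 273.73492691] [318.71619223 314.81805091]
```

View pics/w2.png

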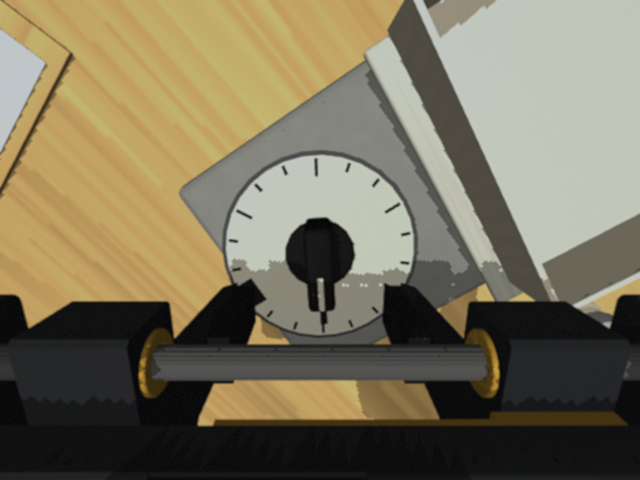

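The bar's top, about (320,270), lies midway between the fingers and is aligned with the tool. I'll go down and close.

Request:
{"fn": "send_rows", "kwargs": {
  "motion": [
    {"x": 0, "y": 0, "z": 2, "rx": 0, "ry": 0, "rz": 0, "jaw": 6},
    {"x": 0, "y": 0, "z": 2, "rx": 0, "ry": 0, "rz": 0, "jaw": 6},
    {"x": 0, "y": 0, "z": 1.5, "rx": 0, "ry": 0, "rz": 0, "jaw": 6},
    {"x": 0, "y": 0, "z": 0.5, "rx": 0, "ry": 0, "rz": 0, "jaw": 6},
    {"x": 0, "y": 0, "z": 0, "rx": 0, "ry": 0, "rz": 0, "jaw": 6}
  ]
}}

```text
clock: 3.7
tool_pos: [0.4883, 0.182, 0.0806]
eef_rot: [0.907, 0.42, 0.001, 0.0]
contact_force: [0.6, -1.0, -0.3]
opening: 0.678
finger_force: 0.0
```

Request:
{"fn": "send_rows", "kwargs": {
  "motion": [
    {"x": 0, "y": 0, "z": 0, "rx": 0, "ry": 0, "rz": 0, "jaw": 3},
    {"x": 0, "y": 0, "z": 0, "rx": 0, "ry": 0, "rz": 0, "jaw": 1},
    {"x": 0, "y": 0, "z": 0, "rx": 0, "ry": 0, "rz": 0, "jaw": 1},
    {"x": 0, "y": 0, "z": 0, "rx": 0, "ry": 0, "rz": 0, "jaw": 1},
    {"x": 0, "y": 0, "z": 0, "rx": 0, "ry": 0, "rz": 0, "jaw": 1}
  ],
  "grip_force": 15
}}

```text
clock: 4.2
tool_pos: [0.4878, 0.1818, 0.0799]
eef_rot: [0.907, 0.42, 0.0, 0.0]
contact_force: [0.2, -0.5, 0.5]
opening: 0.25
finger_force: 0.0
```

Request:
{"fn": "send_rows", "kwargs": {
  "motion": [
    {"x": 0, "y": 0, "z": 0, "rx": 0, "ry": 0, "rz": 0, "jaw": 1},
    {"x": 0, "y": 0, "z": 0, "rx": 0, "ry": 0, "rz": 0, "jaw": 1},
    {"x": 0, "y": 0, "z": 0, "rx": 0, "ry": 0, "rz": 0, "jaw": 1},
    {"x": 0, "y": 0, "z": 0, "rx": 0, "ry": 0, "rz": 0, "jaw": 1},
    {"x": 0, "y": 0, "z": 0, "rx": 0, "ry": 0, "rz": 0, "jaw": 1}
  ],
  "grip_force": 15
}}

```text
clock: 4.7
tool_pos: [0.4872, 0.1823, 0.0798]
eef_rot: [0.907, 0.421, -0.0, -0.0]
contact_force: [-2.6, 2.8, 4.1]
opening: 0.179
finger_force: 15.0
```

Request:
{"fn": "send_rows", "kwargs": {
  "motion": [
    {"x": 0, "y": 0, "z": 0, "rx": 0, "ry": 0, "rz": 0.1, "jaw": 1},
    {"x": 0, "y": 0, "z": 0, "rx": 0, "ry": 0, "rz": 0.1, "jaw": 1},
    {"x": 0, "y": 0, "z": 0, "rx": 0, "ry": 0, "rz": 0.1, "jaw": 1},
    {"x": 0, "y": 0, "z": 0, "rx": 0, "ry": 0, "rz": 0.1, "jaw": 1},
    {"x": 0, "y": 0, "z": 0, "rx": 0, "ry": 0, "rz": 0.1, "jaw": 1}
  ]
}}

```text
clock: 5.2
tool_pos: [0.4872, 0.1824, 0.0798]
eef_rot: [0.983, 0.181, -0.0, -0.0]
contact_force: [-2.4, 2.5, 2.8]
opening: 0.181
finger_force: 15.0
```

Request:
{"fn": "send_rows", "kwargs": {
  "motion": [
    {"x": 0, "y": 0, "z": 0, "rx": 0, "ry": 0, "rz": 0.1, "jaw": 1},
    {"x": 0, "y": 0, "z": 0, "rx": 0, "ry": 0, "rz": 0.1, "jaw": 1},
    {"x": 0, "y": 0, "z": 0, "rx": 0, "ry": 0, "rz": 0.1, "jaw": 1},
    {"x": 0, "y": 0, "z": 0, "rx": 0, "ry": 0, "rz": 0.1, "jaw": 1},
    {"x": 0, "y": 0, "z": 0, "rx": 0, "ry": 0, "rz": 0.1, "jaw": 1}
  ]
}}

```text
clock: 5.7
tool_pos: [0.4872, 0.1824, 0.0798]
eef_rot: [0.998, -0.068, -0.0, -0.0]
contact_force: [-3.4, 3.0, 3.2]
opening: 0.182
finger_force: 15.0
```

Request:
{"fn": "send_rows", "kwargs": {
  "motion": [
    {"x": 0, "y": 0, "z": 0, "rx": 0, "ry": 0, "rz": 0, "jaw": 1},
    {"x": 0, "y": 0, "z": 0, "rx": 0, "ry": 0, "rz": 0, "jaw": 1},
    {"x": 0, "y": 0, "z": 0, "rx": 0, "ry": 0, "rz": 0, "jaw": 1},
    {"x": 0, "y": 0, "z": 0, "rx": 0, "ry": 0, "rz": 0, "jaw": 1},
    {"x": 0, "y": 0, "z": 0, "rx": 0, "ry": 0, "rz": 0, "jaw": 1}
  ]
}}

```text
clock: 6.2
tool_pos: [0.4873, 0.1824, 0.0798]
eef_rot: [0.998, -0.065, -0.0, -0.0]
contact_force: [-3.1, 4.4, 3.9]
opening: 0.178
finger_force: 15.0
```

```bash
python3 - <<'E'
from h import *
st=get_state(); print(st['clock'],st['q'][6],st['tool_pos']); r=R.from_quat(st['eef_rot']).as_matrix()[:,0]; print(np.arctan2(r[1],r[0]))
take('wrist','w3')
E
python3 m.py w3
```

```text
6.2 -2.0432651115444016 [0.48734848 0.18238205 0.07976662]
-0.12998154261273495
dial [0.5009823  0.18026349] diam mm [ 95.93743134 126.03565216]
42 area mm2 2683.5625 r 42.3 ang 3.012
42 area mm2 63.625 r 59.7 ang -1.495
42 area mm2 14.5 r 50.4 ang -1.435
42 area mm2 14.875 r 50.6 ang 1.159
42 area mm2 13.5625 r 59.3 ang 1.136
28 area mm2 1760.875 r 33.1 ang 3.011
```

View pics/w3.png

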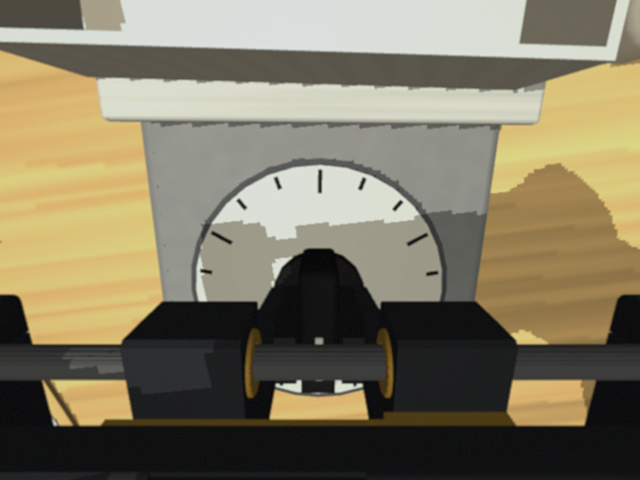

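The far tick is straight up at (320,181), in line with the bar at (320,255), but the gripper hides the pointer and the zero block. I'll release, rise and check.

Request:
{"fn": "send_rows", "kwargs": {
  "motion": [
    {"x": 0, "y": 0, "z": 0, "rx": 0, "ry": 0, "rz": 0, "jaw": 5},
    {"x": 0, "y": 0, "z": 0, "rx": 0, "ry": 0, "rz": 0, "jaw": 5},
    {"x": 0, "y": 0, "z": 0, "rx": 0, "ry": 0, "rz": 0, "jaw": 5},
    {"x": 0, "y": 0, "z": 0, "rx": 0, "ry": 0, "rz": 0, "jaw": 5},
    {"x": 0, "y": 0, "z": -1, "rx": 0, "ry": 0, "rz": 0, "jaw": 5}
  ]
}}

```text
clock: 6.75
tool_pos: [0.4871, 0.1812, 0.0891]
eef_rot: [0.998, -0.066, -0.001, 0.001]
contact_force: [-0.4, -0.5, 0.4]
opening: 0.568
finger_force: 0.0
```

Request:
{"fn": "send_rows", "kwargs": {
  "motion": [
    {"x": 0, "y": 0, "z": -4, "rx": 0, "ry": 0, "rz": 0, "jaw": 5},
    {"x": 0, "y": 0, "z": -4, "rx": 0, "ry": 0, "rz": 0, "jaw": 5},
    {"x": 0, "y": 0, "z": -4, "rx": 0, "ry": 0, "rz": 0, "jaw": 5},
    {"x": -2, "y": 0, "z": -4, "rx": 0, "ry": 0, "rz": 0, "jaw": 5},
    {"x": -2, "y": 0, "z": 0, "rx": 0, "ry": 0, "rz": 0, "jaw": 5}
  ]
}}

```text
clock: 7.25
tool_pos: [0.4507, 0.1878, 0.2549]
eef_rot: [0.998, -0.067, 0.005, -0.003]
contact_force: [0.2, -0.4, -0.3]
opening: 0.569
finger_force: 0.0
```

Request:
{"fn": "send_rows", "kwargs": {
  "motion": [
    {"x": 0, "y": 0, "z": 0, "rx": 0, "ry": 0, "rz": 0, "jaw": 5},
    {"x": 0, "y": 0, "z": 0, "rx": 0, "ry": 0, "rz": 0, "jaw": 5},
    {"x": 0, "y": 0, "z": 0, "rx": 0, "ry": 0, "rz": 0, "jaw": 5},
    {"x": 0, "y": 0, "z": 0, "rx": 0, "ry": 0, "rz": 0, "jaw": 5},
    {"x": 0, "y": 0, "z": 0, "rx": 0, "ry": 0, "rz": 0, "jaw": 5}
  ]
}}

```text
clock: 7.75
tool_pos: [0.4484, 0.1867, 0.2491]
eef_rot: [0.998, -0.066, -0.0, 0.0]
contact_force: [0.1, -0.5, -0.1]
opening: 0.566
finger_force: 0.0
```

```bash
python3 - <<'E'
from h import *
st=get_state(); print(st['clock'],st['tool_pos'])
take('wrist','w4')
E
python3 m.py w4
```

```text
7.75 [0.4483536  0.1867231  0.24912211]
dial [0.4874593  0.18218182] diam mm [126.62761688 126.81501007]
42 area mm2 248.0 r 55.8 ang 3.016
28 area mm2 118.9375 r 36.2 ang 3.029
```

View pics/w4_map.png

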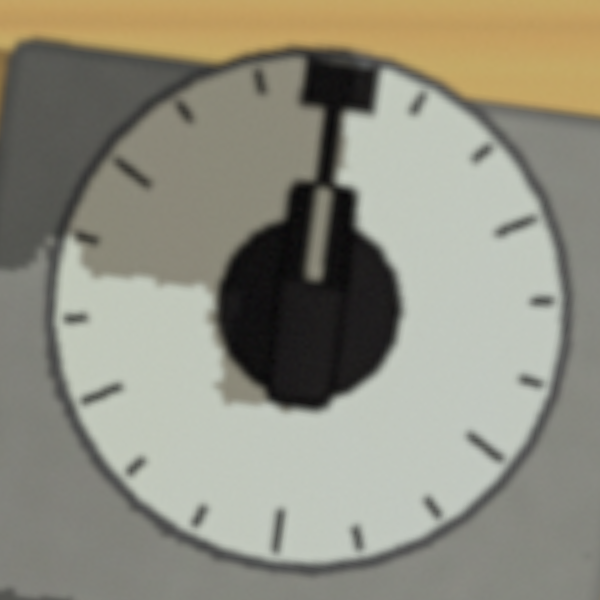

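The pointer now runs into the zero block: it's at about column 333 on row 115 of the map, and the block is centred at about (339,84). I'll put numbers on what's left.

```bash
python3 - <<'E'
from h import *
from m import measure
s=ld('w4'); g=cv2.cvtColor(measure(s,np.array([.485,.18])),cv2.COLOR_BGR2GRAY).astype(float)
c=np.array([309.8,308.7])
# polar: angle of dark centroid at each radius
a=np.linspace(3.016-.5,3.016+.5,1001)
for r in range(30,62,2):
    X=c[0]+r*4*np.cos(a);Y=c[1]+r*4*np.sin(a)
    v=cv2.remap(g.astype(np.float32),Y.astype(np.float32)[None],X.astype(np.float32)[None],cv2.INTER_LINEAR)[0]
    k=(v<75)&(abs(a-3.016)<.17); 
    if k.any(): print(r,a[k].mean().round(4),(a[k].max()-a[k].min()).round(3)*r)
E=np.array(s['extrinsics']);print(E[:3,3])
E
```

```text
30 3.0157 10.200000000000001
32 3.0635 7.84
34 3.025 3.8760000000000003
36 3.0235 3.924
38 3.0205 4.066
40 3.0205 4.12
42 3.021 4.2
44 3.0215 4.18
46 3.0225 4.002
48 3.0235 3.792
50 3.0235 4.45
52 3.019 16.224
54 3.012 17.82
56 3.0095 17.528
58 3.0085 17.458
60 3.0085 17.459999999999997
[0.51846527 0.17755876 0.38340879]
```

The pointer is at 3.022 rad and the middle of the zero block at 3.010, so about 0.01 rad (0.6 mm at the tip) is left. That is within the measuring error. The gripper is clear of everything.

```bash
python3 -c "
from plant import *
print(finish_job())"
```

```text
the job is handed in; nothing more can be done
None
```

The tray's scale is tared: its pointer is about 0.01 rad from the middle of the zero mark, the knob is released, and neither the tray nor the other scale was touched; I handed the job in at about 8 s.

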